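# Level the tooling stand so it stops rocking

## Task

The stone tooling stand rocks when anyone leans on its front corners, because its two adjustable front feet hang clear of the bench. Screw both front knobs down (clockwise) until each front foot takes its share of the weight, but not so far that any of the three fixed feet is lifted or loses its load, so that all five feet bear on the bench. Turn gently by feel, without leaning on the stand, shoving it along or disturbing the brass die on it and the things around it.

Things in the scene. Friction and masses are not known exactly. Their poses are not given: they have to be found in the camera images.
- stand: Leather-tooling stand, about 4 kg: green cast frame 154 x 238 mm, stone slab on top (128 x 156 mm, top face 50 mm above the bench). Origin: on the bench under its middle; +x to its rear edge (away from the robot), +y to its left, +z up. Stands steadily on three fixed feet (two rear, one front middle); its two adjustable front corner feet hang just clear of the bench. It slides if shoved.
- knob_left_grip (a point): Grip point on the axis of the front left knob: black, ribbed, round, 34 mm across, at first 50 to 84 mm above the bench (this point: 71), at x -58, y +100 mm of the stand, over a 22 mm boss whose top is at 42 mm. Knob and foot are one screw: clockwise from above sinks both, 10 mm a turn. Starts at the top end of 0.7 turn. Turns with about 0.05 N m and stays where left.
- knob_right_grip (a point): The same for the front right levelling knob, at x -58, y -100 mm of the stand; same thread, same direction.
- foot_left: Front left adjustable foot, a swivelling pad 31 mm across under the left knob. Origin: where a new pad's underside would be. The pad is worn by an unknown 1 to 3.6 mm, so touching must be felt: then knob and foot stop sinking, push up on a hand that follows, and each further 0.1 rad puts 1.6 N on the foot (spring washers, 10 N per mm). 3 to 8 N is a good share.
- foot_right: Front right adjustable foot, likewise, worn by its own amount. With either foot, a hand that presses down on the knob (even a few newtons, as a grip does) sinks it on its spring washers by 0.1 mm per newton, so that the foot touches early; that part of the load goes when the hand lets go.
- foot_middle: Fixed rubber foot at the middle of the front edge, at x -58, y 0 mm of the stand, 23 mm across; at the start it carries about half the weight. Origin: at its underside.
- foot_rear_left: Fixed rubber foot at the rear left corner, x +58, y +100 mm of the stand. Origin: at its underside.
- foot_rear_right: Fixed rubber foot at the rear right corner, x +58, y -100 mm of the stand. Origin: at its underside.
- brass_die: Brass stamping die, 34 x 50 x 12 mm, lying loose on the rear half of the slab. Origin: centre of its underside.
- jar: Jar with an orange lid, 64 mm across, 72 mm tall, standing left of the stand. Origin: centre of its underside.
- white_spool: Spool of white thread, 33 mm across, 58 mm tall, standing behind the stand to the right. Origin: centre of its underside.
- hammer: Small tack hammer lying behind the stand, 73 x 198 x 21 mm. Origin: centre of its underside.
- pin_tin: Round blue tin, 62 mm across, 27 mm tall, standing left of the stand. Origin: centre of its underside.
- clamp: Blue and white binding clamp, 22 x 83 x 28 mm, lying right of the stand. Origin: centre of its underside.

How it is judged:
By the outcome, as a careful person would: the job done as asked, in the order asked, and still so for the second after the job is handed in, with the robot touching nothing.
It also fails if it takes over 70 s, if anything falls off the work surface, if the arm or the gripper's body presses on something with over 40 N, if the wrist force passes 120 N, or if a joint passes its speed limit or range.

## Robot

A 6-joint arm with a two-finger parallel gripper is mounted at the origin on a cart in front of the work surface, level with it; the furniture and walls round the work are solid. World frame = base frame: x ahead of the robot, y to its left, z up, the work surface at z = 0. Lengths are in mm, angles in rad, forces in N, time in s.
With the tool pointing down it reaches from about 425 to 950 mm from the base axis. Payload 14.7 kg.
Tool frame: the origin (TCP) lies midway between the tips of the shut fingers; the grasp point (between the pads) lies 19 mm behind it; z points along the fingers, y is the line along which they close (so a half turn about z gives the same grasp; the last joint's range is limited). The gripper opens to 85 mm and grips with 20 to 120 N. Pads are 22 mm wide; open, the fingers measure 114 mm over their backs; the gripper's body (76 mm by 85 mm) begins 54 mm behind the grasp point. The pads swing forward as they close: fully open they stand 13 mm farther back than shut.
Start: joints at [-1.202, 0.48, 1.596, -0, 1.065, -0.047], TCP at [262.564, -594.603, 231.297] pointing down, gripper open.
Joint ranges: [-2.75, 2.75], [-0.82, 2.05], [0.23, 2.67], [-1.56, 4.7], [0.09, 2.69], [-2.92, 2.92]. Speed limits (rad/s): [1.89, 1.89, 2.39, 3.01, 3.01, 3.01].

## Interface

Orientations are given as a 3x3 rotation matrix whose columns are the frame's x, y, z axes.
In Python, from plant import readout, vision, order gives the robot as it stands. The module is installed in compiled form; this text tells all that it offers.
- The arm moves only by the tool carry_out, never from a script. Its argument "commands" is a list of rows, each a list of 3 entries, a list of its own where there are three numbers: the shift along the tool's x, y, z in cm, then the turn, a rotation vector about the tool's x, y, z in rad, then the closure in counts, from 0 (fully open) to 255 (shut). In form: [[[x, y, z], [wx, wy, wz], claw], ...]. A call has 1 to 8 rows; each row shifts and turns the commanded pose from where the row before left it, along the tool's axes as they then stand; what a row does not reach is not made up. A row lasts 1/10 s, in which the tool goes at most 50 mm and 8.59 degrees, less where a joint would pass 70% of its speed; a pose out of reach is approached as far as the arm can. A call is refused whole if a number of a shift passes 5 or a number of a turn 0.15, either way. A call with a gripper value outside its range is refused whole. The fingers move at their own pace and stop on an object; "newtons" is the grip in N (left out, the last holds). Time passes only in rows, so rows that do not move let the fingers close. It gives the time, the measured TCP pose, the force and the opening at its end, in the units of the state.
- readout.state(): the state, without advancing time (a new reading comes with each control period).
- vision.snapshot(name): name is "side" or "top" or "wrist"; returns the picture (480x640x3 uint8, red, green, blue); there is no depth.
- vision.camera_model(name): a dict with "vfov" (degrees; the focal length in pixels is half the picture's height over the tangent of half this angle, whatever the lens; pixels are square), "cx", "cy" (the principal point, pixels), "k1" (the pictures are not rectified: a ray, as slopes to the right and down, at radius r is drawn at 1 + k1 r^2 times it, then the intrinsics apply), "R" (3x3) and "t" (3): a world point X has camera coordinates R X + t; the wrist camera has in their place "hand_eye" (4x4, takes a point from camera to tool coordinates, whose origin is the TCP and whose axes are the flange's). Camera axes: x right, y down, z forward; pixel columns grow to the right and rows downward; lengths in mm; the calibration is good to about 2 mm. A picture is of the moment at which its call begins: read the wrist's pose just before it. camera_model takes no time and is no camera call.
- order.finish_job(): hands the job in, once; it reports no verdict.
The state is a dict: "time_s": time; "q": joint angles; "dq": joint speeds; "effort": joint torques, N m; "tool_pos": TCP position; "orientation": TCP orientation; "force": force on the tool from outside, world axes, zero at the start; "moment": the same for the moment, N m; "grip_width": finger opening in mm.
Only numpy, scipy, OpenCV 4.12 (cv2) and the standard library are available. Lean on these libraries where they do the work, as an engineer would, in place of code of your own. Each camera call takes 0.05 s, during which the arm holds its last target. There are 200 camera calls.

## Working session

There is one attempt and no reset: what is moved stays moved. The work goes in short steps, Python scripts to look and compute and a tool call to move; the robot and the scene stay as the last step left them, time stands still between calls to the robot, and variables do not carry over. Pictures are saved under pics/ and viewed, on a budget of 10 in all, crops included, one or two more only if the job needs it, and the job is handed in when it is done.

Besides the shell and the picture viewer there is one more tool, called after "Call:" as a command line: name --argument value ..., lists and objects as JSON in quotes. carry_out: Moves the arm, as the interface text tells. Its arguments: {"type":"object","properties":{"commands":{"type":"array","items":{"type":"array"}},"newtons":{"type":"number"}},"required":["commands"]}

```bash
mkdir -p pics; python3 - <<'E'
from plant import readout, vision
import cv2, numpy as np
s=readout.state(); print(s)
for n in("top","side"):
    im=vision.snapshot(n); cv2.imwrite(f"pics/{n}0.png",im[:,:,::-1]); m=vision.camera_model(n); print(n,m)
print(vision.camera_model("wrist"))
E
```

```text
{'time_s': 0.0, 'q': array([-1.20161931e+00,  4.80827311e-01,  1.59687247e+00, -1.84066665e-05,
        1.06508636e+00, -4.65696061e-02]), 'dq': array([ 0.00158594,  0.00022198, -0.00128429,  0.00023361,  0.0002606 ,
        0.00096211]), 'effort': array([-6.15041747e-03, -9.50659633e+01, -4.30186093e+01, -6.94919963e-04,
        1.20911957e-02, -1.72466116e-05]), 'tool_pos': array([ 262.40195112, -594.23496283,  230.67584476]), 'orientation': array([[ 9.14811439e-01,  4.03880964e-01, -4.45685294e-04],
       [ 4.03881208e-01, -9.14810770e-01,  1.10726496e-03],
       [ 3.94855313e-05, -1.19294256e-03, -9.99999288e-01]]), 'force': array([ 0.51420717,  0.83579241, -0.69227937]), 'moment': array([ 0.02734273,  0.08705388, -0.01757708]), 'grip_width': 85.50686604362583}
top {'vfov': 53.220647559167844, 'cx': 311.39507330642397, 'cy': 234.15986010164673, 'k1': -0.10800767211070923, 'R': array([[-0.02465286, -0.99964464, -0.01014033],
       [-0.98804189,  0.02590853, -0.1519933 ],
       [ 0.15220201,  0.006272  , -0.98832951]]), 't': array([172.89538355, 561.69294713, 835.42668484])}
side {'vfov': 47.87975591187908, 'cx': 327.4123003882274, 'cy': 233.86581702289186, 'k1': -0.039519284719444166, 'R': array([[ 0.97466069, -0.22368597, -0.00106345],
       [-0.12710599, -0.54991086, -0.82549507],
       [ 0.18406687,  0.80471277, -0.56440832]]), 't': array([-510.53725064,  218.6273581 ,  728.50790325])}
{'vfov': 62.121229664424646, 'cx': 320.44275064057626, 'cy': 238.53480605570493, 'k1': 0.015770878494486447, 'hand_eye': array([[ 7.50624173e-05, -9.51052247e-01, -3.09030125e-01,
         7.86058780e+01],
       [ 9.99999476e-01,  3.86911289e-04, -9.47837926e-04,
         5.18756136e-01],
       [ 1.02101063e-03, -3.09029892e-01,  9.51051778e-01,
        -1.42392593e+02],
       [ 0.00000000e+00,  0.00000000e+00,  0.00000000e+00,
         1.00000000e+00]])}
```

View pics/top0.png

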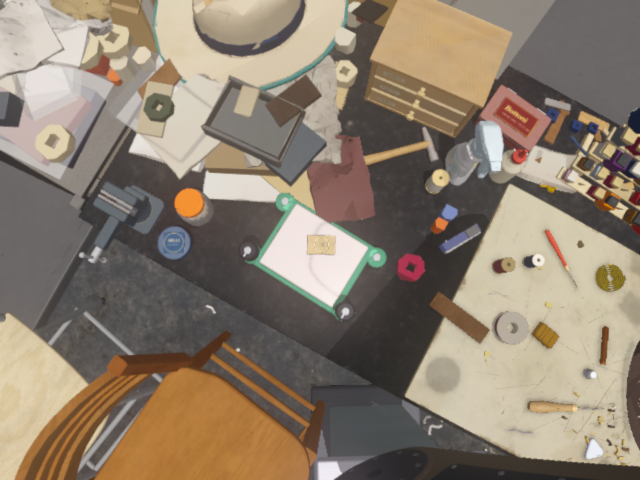

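View pics/side0.png

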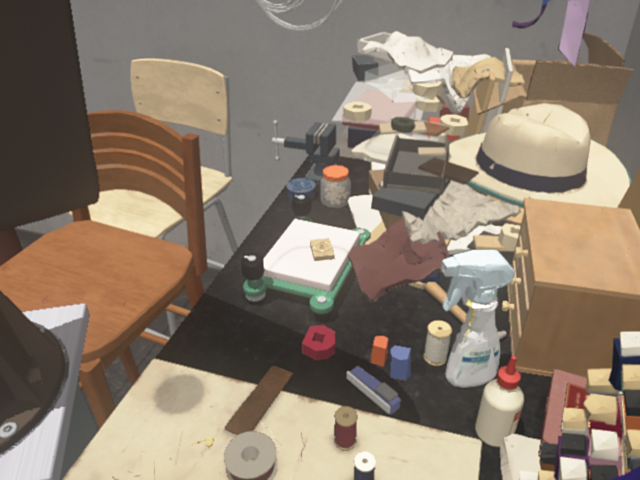

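The top view shows the left knob near (250,250), the right knob near (345,312), the white slab around (315,255) and the die at (321,245). The side view shows the right knob at (253,265), the left knob at (302,198), and nothing tall near either one.

```bash
cat > h.py <<'E'
import numpy as np, cv2
from plant import vision, readout
def ray(n,uv,st=None):
    m=vision.camera_model(n); f=240/np.tan(np.radians(m["vfov"]/2))
    d=np.array([(uv[0]-m["cx"])/f,(uv[1]-m["cy"])/f]); s=d.copy()
    for _ in range(10): s=d/(1+m["k1"]*(s@s))
    v=np.array([*s,1.])
    if n=="wrist":
        H=np.array(m["hand_eye"]); R=st["orientation"]
        return R@H[:3,3]+st["tool_pos"], R@H[:3,:3]@v
    R=np.array(m["R"]); return -R.T@np.array(m["t"]), R.T@v
def onz(n,uv,z,st=None):
    o,d=ray(n,uv,st); return o+d*(z-o[2])/d[2]
E
python3 - <<'E'
from h import *
im=cv2.imread("pics/top0.png"); hsv=cv2.cvtColor(im,cv2.COLOR_BGR2HSV)
roi=np.zeros(im.shape[:2],np.uint8); roi[195:330,235:395]=1
g=cv2.inRange(hsv,(65,80,60),(90,255,255))*roi
w=cv2.inRange(hsv,(0,0,190),(180,60,255))*roi
for nm,m,z in(("green",g,30),("slab",w,50)):
    c=max(cv2.findContours(m,0,2)[0],key=cv2.contourArea)
    P=np.array([onz("top",p[0].astype(float),z)[:2] for p in c],np.float32)
    print(nm,cv2.minAreaRect(P))
for p in((250,250),(345,312)): print(onz("top",p,84))
for p in((252,258),(302,194)): print("side",onz("side",p,84))
for nm,p in(("l",(250,250)),("r",(345,312))):
    x,y=p; cv2.imwrite(f"pics/k{nm}.png",cv2.resize(im[y-25:y+25,x-25:x+25],None,fx=8,fy=8,interpolation=2))
a=cv2.imread("pics/kl.png");b=cv2.imread("pics/kr.png");cv2.imwrite("pics/k.png",np.hstack([a,b]))
E
```

```text
green ((519.3710327148438, 213.10752868652344), (243.05648803710938, 123.78702545166016), 16.376482009887695)
slab ((528.0308227539062, 155.44415283203125), (155.12786865234375, 127.06806182861328), 56.70523452758789)
[534.53864022 266.23265013  84.        ]
[423.39782254 104.09998472  84.        ]
side [426.98062835 104.23581345  84.        ]
side [539.97542256 281.78278264  84.        ]
```

View pics/k.png

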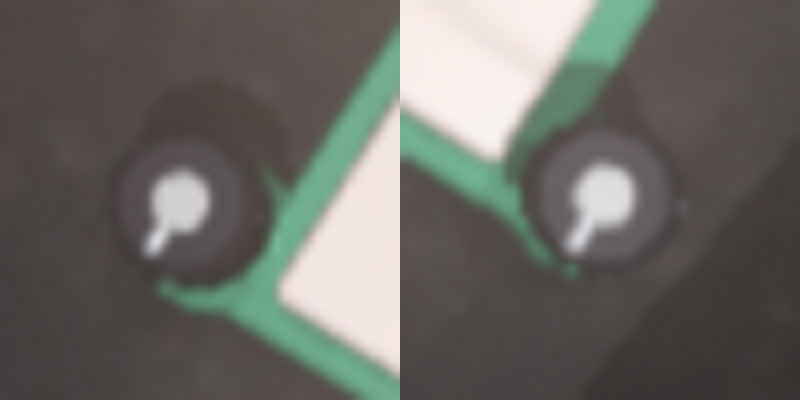

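Call:
carry_out --commands '[[[2.5,-2.84,0],[0,0,0],0],[[2.5,-2.84,0],[0,0,0],0],[[2.5,-2.84,0],[0,0,0],0],[[2.5,-2.84,0],[0,0,0],0],[[2.5,-2.84,0],[0,0,0],0],[[2.5,-2.84,0],[0,0,0],0],[[2.5,-2.84,0],[0,0,0],0],[[2.5,-2.84,0],[0,0,0],0]]' --newtons 25

```text
time_s: 0.9
tool_pos: [353.8, -304.4, 231.2]
orientation: [[0.915, 0.404, -0.0], [0.404, -0.915, 0.0], [-0.0, -0.0, -1.0]]
force: [0.9, 0.5, 0.1]
grip_width: 85.4
```

Call:
carry_out --commands '[[[2.5,-2.84,0],[0,0,0],0],[[2.5,-2.84,0],[0,0,0],0],[[2.5,-2.84,0],[0,0,0],0],[[2.5,-2.84,0],[0,0,0],0],[[2.5,-2.84,0],[0,0,0],0],[[2.5,-2.84,0],[0,0,0],0],[[2.5,-2.84,0],[0,0,0],0],[[2.5,-2.84,0],[0,0,0],0]]'

```text
time_s: 1.7
tool_pos: [445.0, -15.8, 231.3]
orientation: [[0.915, 0.404, -0.0], [0.404, -0.915, -0.0], [-0.0, -0.0, -1.0]]
force: [0.7, -0.1, 0.4]
grip_width: 85.4
```

Call:
carry_out --commands '[[[2.5,-2.84,0],[0,0,0],0],[[2.5,-2.84,0],[0,0,0],0],[[2.5,-2.84,0],[0,0,0],0],[[2.5,-2.84,0],[0,0,0],0],[[2.5,-2.84,0],[0,0,0],0],[[2.5,-2.84,0],[0,0,0],0],[[2.5,-2.84,0],[0,0,0],0],[[2.5,-2.84,0],[0,0,0],0]]'

```text
time_s: 2.5
tool_pos: [536.2, 272.8, 231.0]
orientation: [[0.915, 0.404, -0.0], [0.404, -0.915, -0.0], [-0.001, 0.0, -1.0]]
force: [0.4, -0.1, -0.2]
grip_width: 85.5
```

Call:
carry_out --commands '[[[0,0,0],[0,0,-0.15],0],[[0,0,0],[0,0,-0.15],0],[[0,0,0],[0,0,-0.15],0],[[0,0,0],[0,0,-0.15],0],[[0,0,0],[0,0,-0.15],0],[[0,0,0],[0,0,-0.15],0],[[0,0,0],[0,0,-0.15],0],[[0,0,0],[0,0,-0.15],0]]'

```text
time_s: 3.3
tool_pos: [535.9, 271.2, 231.0]
orientation: [[-0.051, 0.999, -0.001], [0.999, 0.051, -0.0], [-0.0, -0.001, -1.0]]
force: [0.3, -0.1, 0.8]
grip_width: 85.3
```

Call:
carry_out --commands '[[[0,0,0],[0,0,-0.15],0],[[0,0,0],[0,0,-0.15],0],[[0,0,0],[0,0,-0.15],0],[[0,0,0],[0,0,-0.15],0],[[0,0,0],[0,0,-0.15],0],[[0,0,0],[0,0,-0.15],0],[[0,0,0],[0,0,-0.15],0],[[0,0,0],[0,0,-0.15],0]]'

```text
time_s: 4.1
tool_pos: [535.9, 271.2, 231.0]
orientation: [[-0.949, 0.314, -0.001], [0.314, 0.949, -0.0], [0.0, -0.0, -1.0]]
force: [0.5, 0.3, 0.5]
grip_width: 85.5
```

Call:
carry_out --commands '[[[0,0,0],[0,0,-0.15],0],[[0,0,0],[0,0,-0.15],0],[[0,0,0],[0,0,-0.15],0],[[0,0,0],[0,0,-0.15],0],[[0,0,0],[0,0,-0.15],0],[[0,0,0],[0,0,-0.15],0],[[0,0,0],[0,0,-0.15],0],[[0,0,0],[0,0,-0.15],0]]'

```text
time_s: 4.9
tool_pos: [535.9, 271.2, 231.0]
orientation: [[-0.637, -0.771, -0.001], [-0.771, 0.637, -0.0], [0.001, 0.0, -1.0]]
force: [1.1, 0.4, -0.1]
grip_width: 85.5
```

```bash
cat >> h.py <<'E'
def to(x,y,z,th):
    """tool-axis shift (cm) and turn to a TCP target, tool kept pointing down"""
    s=readout.state(); R=s["orientation"]
    a=np.arctan2(R[1,0],R[0,0]); print("t",round(s["time_s"],2),"pos",s["tool_pos"].round(1),"yaw",a.round(3),"q6",s["q"][5].round(3),"F",s["force"].round(2),"M",s["moment"].round(3),"w",round(s["grip_width"],1))
    print("shift cm",(R.T@(np.array([x,y,z])-s["tool_pos"])/10).round(2),"turn",round((a-th+np.pi)%(2*np.pi)-np.pi,3),"tilt",R[2,:2].round(4))
    return s
E
python3 - <<'E'
from h import *
s=to(534.5,270.7,231,4.13)
im=vision.snapshot("wrist"); cv2.imwrite("pics/w1.png",im[:,:,::-1])
np.save("s1.npy",s,allow_pickle=True)
E
```

```text
t 4.9 pos [535.9 271.2 231. ] yaw -2.261 q6 -2.033 F [ 1.13  0.38 -0.07] M [-0.099  0.041  0.014] w 85.5
shift cm [ 0.13  0.08 -0.  ] turn -0.108 tilt [0.0006 0.0002]
```

View pics/w1.png

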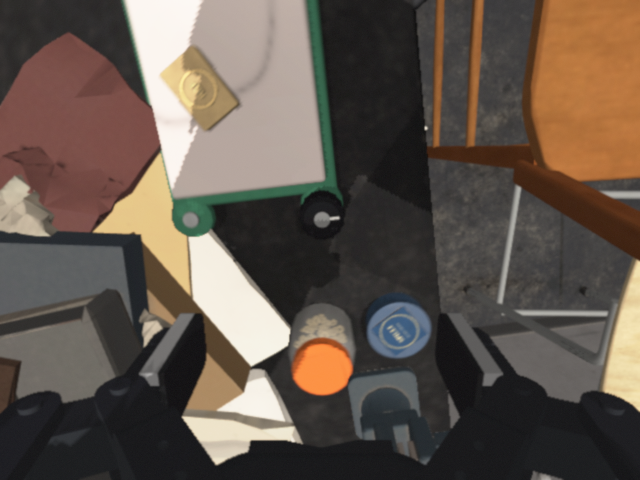

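The wrist picture shows the left knob cap at about (321,219), with the slab corner up and left of it and no obstacle at the knob. The jar and tin are at (322,350) and (398,325).

```bash
python3 - <<'E'
from h import *
s=np.load("s1.npy",allow_pickle=True).item()
im=cv2.imread("pics/w1.png"); hsv=cv2.cvtColor(im,cv2.COLOR_BGR2HSV)
m=cv2.inRange(hsv,(0,0,0),(180,255,45)); 
print(onz("wrist",(321,219),84,s))
# white/grey cap centroid
sub=im[205:235,305:345].astype(int); c=np.argwhere((sub.min(2)>120)&(sub.max(2)-sub.min(2)<40)); c=c+[205,305]; c=c[c[:,1]<330]
print(c.mean(0)[::-1],len(c),onz("wrist",c.mean(0)[::-1],84,s))
for uv in((190,219),): print("rear left boss",onz("wrist",uv,42,s))
E
```

```text
[534.5586663  270.40004001  84.        ]
[321.76923077 216.67032967] 91 [532.96352477 269.37339105  84.        ]
rear left boss [628.40200924 207.58503347  42.        ]
```

Call:
carry_out --commands '[[[0.15,0.07,0],[0,0,0],60],[[0,0,2.5],[0,0,-0.1],60],[[0,0,3],[0,0,0],60],[[0,0,3],[0,0,0],60],[[0,0,3],[0,0,0],60],[[0,0,3],[0,0,0],80],[[0,0,2],[0,0,0],80],[[0,0,1.1],[0,0,0],80]]'

```text
time_s: 5.75
tool_pos: [533.6, 270.1, 53.4]
orientation: [[-0.566, -0.825, -0.002], [-0.825, 0.566, -0.001], [0.002, 0.001, -1.0]]
force: [0.2, 0.1, 1.0]
grip_width: 58.6
```

```bash
cat >> h.py <<'E'
def avg(n=5):
    F=[];M=[]
    for _ in range(n):
        im=vision.snapshot("wrist"); s=readout.state(); F.append(s["force"]);M.append(s["moment"])
    print("F",np.mean(F,0).round(2),"sd",np.std(F,0).round(2),"Mz",np.mean(M,0).round(3),"z",s["tool_pos"].round(2),"w",round(s["grip_width"],1),"t",round(s["time_s"],2))
    return im
E
python3 - <<'E'
from h import *
im=avg(8); cv2.imwrite("pics/w2.png",im[:,:,::-1]); to(534.4,270.5,55,4.13)
E
```

```text
F [-0.17  0.05 -0.33] sd [0.55 0.42 0.89] Mz [ 0.008  0.015 -0.006] z [535.25 270.86  56.42] w 58.6 t 6.15
t 6.15 pos [535.3 270.9  56.4] yaw -2.168 q6 -2.127 F [-0.58  0.03 -0.48] M [ 0.038  0.041 -0.007] w 58.6
shift cm [0.08 0.05 0.14] turn -0.015 tilt [-0.0015 -0.0009]
```

View pics/w2.png

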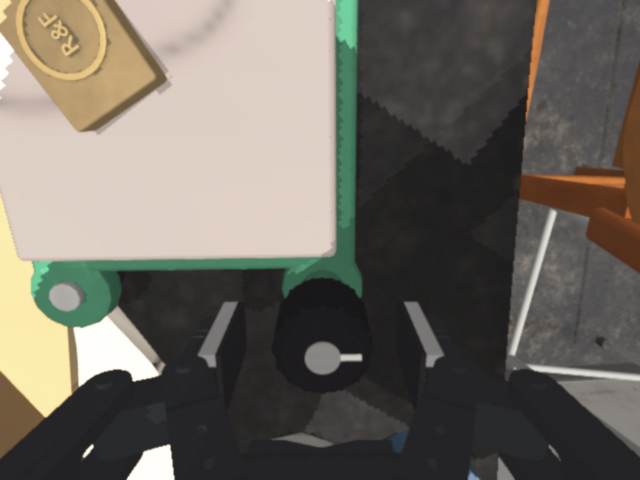

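The knob sits midway between the fingers: cap at (322,357), fingers at about 240 and 402. The white pointer points right.

```bash
python3 - <<'E'
from h import *
s=to(534.4,270.5,55,4.13); print(onz("wrist",(322,357),84,s))
E
```

```text
t 6.15 pos [535.3 270.9  56.4] yaw -2.168 q6 -2.127 F [-0.58  0.03 -0.48] M [ 0.038  0.041 -0.007] w 58.6
shift cm [0.08 0.05 0.14] turn -0.015 tilt [-0.0015 -0.0009]
[534.34938326 270.40699884  84.        ]
```

Everything agrees, so I'll centre the tool and close gently.

Call:
carry_out --commands '[[[0.08,0.05,0.05],[0,0,0],100],[[0,0,0],[0,0,0],120],[[0,0,0],[0,0,0],140],[[0,0,0],[0,0,0],150],[[0,0,0],[0,0,0],160],[[0,0,0],[0,0,0],170],[[0,0,0],[0,0,0],180],[[0,0,0],[0,0,0],180]]' --newtons 25

```text
time_s: 6.95
tool_pos: [533.8, 270.2, 54.8]
orientation: [[-0.562, -0.827, 0.0], [-0.827, 0.562, 0.0], [-0.0, -0.0, -1.0]]
force: [0.6, -1.6, 1.7]
grip_width: 33.3
```

```bash
python3 - <<'E'
from h import *
avg(8)
E
```

```text
F [ 0.99 -1.04  1.99] sd [0.57 0.5  0.5 ] Mz [-0.177 -0.168 -0.014] z [533.81 270.21  54.8 ] w 33.1 t 7.35
```

Call:
carry_out --commands '[[[0,0,-0.02],[0,0,0],180],[[0,0,0.024],[0,0,0.15],180],[[0,0,0.024],[0,0,0.15],180],[[0,0,0.024],[0,0,0.15],180],[[0,0,0.024],[0,0,0.15],180],[[0,0,0],[0,0,0],180]]'

```text
time_s: 7.95
tool_pos: [533.5, 270.5, 54.0]
orientation: [[-0.932, -0.363, -0.0], [-0.363, 0.932, 0.0], [0.0, 0.0, -1.0]]
force: [-1.1, 3.0, 1.1]
grip_width: 33.5
```

```bash
python3 - <<'E'
from h import *
im=avg(6);cv2.imwrite("pics/w3.png",im[:,:,::-1]); to(534.4,270.5,55,4.13)
E
```

```text
F [-1.75  4.9   0.36] sd [0.46 0.4  0.33] Mz [ 1.043  0.396 -0.015] z [533.59 270.39  54.  ] w 33.2 t 8.25
t 8.25 pos [533.6 270.4  54. ] yaw -2.764 q6 -1.531 F [-2.04  5.3   0.61] M [ 1.104  0.416 -0.03 ] w 33.2
shift cm [-0.08 -0.02 -0.1 ] turn -0.611 tilt [0.0002 0.0003]
```

View pics/w3.png

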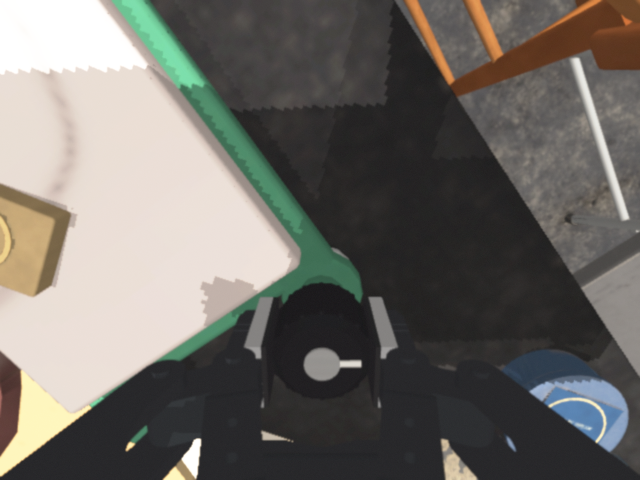

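The fingers hold the knob, and its pointer has stayed put in the tool frame, so it turned with the hand. A side force of about 5 N has built up, so I'll ease that off before going on.

Call:
carry_out --commands '[[[0,0.04,0],[0,0,0],180],[[0,0,0],[0,0,0],180],[[0,0,0],[0,0,0],180]]'

```text
time_s: 8.55
tool_pos: [533.6, 270.6, 54.0]
orientation: [[-0.93, -0.367, -0.0], [-0.367, 0.93, 0.0], [0.0, 0.0, -1.0]]
force: [-1.8, 4.3, 1.4]
grip_width: 32.8
```

```bash
cat >> h.py <<'E'
def tf(n=5):
    """mean force in tool axes"""
    F=[]
    for _ in range(n): vision.snapshot("wrist"); s=readout.state(); F.append(s["orientation"].T@s["force"])
    R=s["orientation"]; print("tool F",np.mean(F,0).round(2),"pos",s["tool_pos"].round(2),"yaw",np.arctan2(R[1,0],R[0,0]).round(3),"q6",s["q"][5].round(3),"Mz",s["moment"].round(2),"w",round(s["grip_width"],2),"t",round(s["time_s"],2))
E
python3 - <<'E'
from h import *
tf()
E
```

```text
tool F [ 0.    4.08 -0.71] pos [533.61 270.55  54.04] yaw -2.767 q6 -1.527 Mz [0.77 0.35 0.01] w 33.14 t 8.8
```

Call:
carry_out --commands '[[[0,0.06,0],[0,0,0],180],[[0,0.06,0],[0,0,0],180],[[0,0,0.024],[0,0,0.15],180],[[0,0,0.024],[0,0,0.15],180],[[0,0,0],[0,0,0],180],[[0,0,0],[0,0,0],180]]'

```text
time_s: 9.4
tool_pos: [533.3, 271.5, 53.7]
orientation: [[-0.997, -0.077, 0.0], [-0.077, 0.997, -0.0], [-0.0, -0.0, -1.0]]
force: [0.4, -3.0, 4.8]
grip_width: 33.4
```

```bash
python3 - <<'E'
from h import *
tf()
E
```

```text
tool F [-0.08 -3.37 -5.21] pos [533.32 271.49  53.69] yaw -3.065 q6 -1.227 Mz [-0.68 -0.08  0.01] w 33.4 t 9.65
```

Call:
carry_out --commands '[[[0,-0.04,-0.01],[0,0,0],180],[[0,0,-0.01],[0,0,0],180],[[0,0,0],[0,0,0],180],[[0,0,0],[0,0,0],180]]'

```text
time_s: 10.05
tool_pos: [533.2, 271.3, 53.7]
orientation: [[-0.997, -0.075, 0.0], [-0.075, 0.997, 0.0], [-0.0, 0.0, -1.0]]
force: [1.1, 0.2, 1.4]
grip_width: 33.3
```

```bash
python3 - <<'E'
from h import *
tf(8)
E
```

```text
tool F [-0.95 -0.36 -1.39] pos [533.24 271.31  53.76] yaw -3.067 q6 -1.225 Mz [-0.08 -0.16  0.03] w 33.62 t 10.45
```

Left contact is confirmed: with 0.2 mm of hand relief the force fell 3.8 N and z rose only 0.07 mm. Next I'll turn without following. If the foot is bearing, the hand force should hold steady.

Call:
carry_out --commands '[[[0,0,0],[0,0,0.05],180],[[0,0,0],[0,0,0.05],180],[[0,0,0],[0,0,0],180],[[0,0,0],[0,0,0],180]]'

```text
time_s: 10.85
tool_pos: [533.2, 271.4, 53.7]
orientation: [[-1.0, 0.024, 0.0], [0.024, 1.0, 0.0], [-0.0, 0.0, -1.0]]
force: [0.2, 0.7, 0.1]
grip_width: 33.3
```

```bash
python3 - <<'E'
from h import *
tf(8)
E
```

```text
tool F [-0.93  1.19  0.32] pos [533.22 271.33  53.74] yaw 3.116 q6 -1.125 Mz [ 0.38 -0.19  0.01] w 32.97 t 11.25
```

Call:
carry_out --commands '[[[0,0,0.005],[0,0,0.05],180],[[0,0,0.005],[0,0,0.05],180],[[0,0,0],[0,0,0],180],[[0,0,0],[0,0,0],180]]'

```text
time_s: 11.65
tool_pos: [533.3, 271.4, 53.7]
orientation: [[-0.992, 0.124, 0.0], [0.124, 0.992, 0.0], [-0.0, 0.0, -1.0]]
force: [0.6, 2.9, 0.8]
grip_width: 33.5
```

```bash
python3 - <<'E'
from h import *
tf(8)
E
```

```text
tool F [-0.43  3.19 -1.8 ] pos [533.34 271.36  53.76] yaw 3.016 q6 -1.025 Mz [ 0.79 -0.19 -0.01] w 33.16 t 12.05
```

Call:
carry_out --commands '[[[0,0.03,0],[0,0,0.06],180],[[0,0,0],[0,0,0.06],180],[[0,0,0],[0,0,0.05],180],[[0,0,0],[0,0,0.05],180],[[0,0,0],[0,0,0],180],[[0,0,0],[0,0,0],180]]'

```text
time_s: 12.65
tool_pos: [533.4, 271.7, 53.7]
orientation: [[-0.941, 0.337, 0.0], [0.337, 0.941, 0.0], [-0.0, 0.0, -1.0]]
force: [0.6, 2.8, 2.7]
grip_width: 33.4
```

```bash
python3 - <<'E'
from h import *
tf(8)
E
```

```text
tool F [-0.4   4.44 -2.63] pos [533.34 271.65  53.73] yaw 2.796 q6 -0.805 Mz [ 0.85 -0.32  0.04] w 33.26 t 13.05
```

Call:
carry_out --commands '[[[0,0.04,-0.01],[0,0,0],180],[[0,0,-0.01],[0,0,0],180],[[0,0,0],[0,0,0],180],[[0,0,0],[0,0,0],180]]'

```text
time_s: 13.45
tool_pos: [533.3, 271.8, 53.7]
orientation: [[-0.941, 0.339, -0.0], [0.339, 0.941, -0.0], [0.0, -0.0, -1.0]]
force: [1.8, 2.0, 0.4]
grip_width: 34.0
```

```bash
python3 - <<'E'
from h import *
tf(8)
E
```

```text
tool F [-1.58  1.71  1.05] pos [533.28 271.85  53.78] yaw 2.796 q6 -0.804 Mz [ 0.19 -0.4   0.09] w 33.67 t 13.85
```

Call:
carry_out --commands '[[[0,0,-0.01],[0,0,0],180],[[0,0,-0.01],[0,0,0],180],[[0,0,0],[0,0,0],180],[[0,0,0],[0,0,0],180]]'

```text
time_s: 14.25
tool_pos: [533.2, 271.9, 53.8]
orientation: [[-0.941, 0.339, -0.0], [0.339, 0.941, -0.0], [0.0, -0.0, -1.0]]
force: [1.4, 0.2, -6.1]
grip_width: 33.3
```

```bash
python3 - <<'E'
from h import *
tf(8)
E
```

```text
tool F [-1.46  1.79  7.37] pos [533.21 271.88  53.96] yaw 2.796 q6 -0.804 Mz [ 0.16 -0.33  0.01] w 33.38 t 14.65
```

```bash
cat >> h.py <<'E'
def fz(n=10):
    F=[];Z=[]
    for _ in range(n):
        vision.snapshot("wrist"); s=readout.state(); F.append(s["orientation"].T@s["force"]); Z.append(s["tool_pos"][2])
    R=s["orientation"]; print("tool F",np.mean(F,0).round(2),"z",np.mean(Z).round(3),np.std(Z).round(3),"yaw",np.arctan2(R[1,0],R[0,0]).round(3),"q6",s["q"][5].round(3),"w",round(s["grip_width"],2),"t",round(s["time_s"],2))
E
python3 - <<'E'
from h import *
fz(8)
E
```

```text
tool F [-1.1   0.95  8.07] z 54.004 0.017 yaw 2.796 q6 -0.804 w 33.26 t 15.05
```

Call:
carry_out --commands '[[[0,0,0.01],[0,0,0],180],[[0,0,0],[0,0,0],180],[[0,0,0],[0,0,0],180]]'

```text
time_s: 15.35
tool_pos: [533.3, 271.9, 53.9]
orientation: [[-0.941, 0.339, -0.0], [0.339, 0.941, -0.0], [0.0, -0.0, -1.0]]
force: [1.7, -0.3, -6.9]
grip_width: 33.1
```

```bash
python3 -c "
from h import *
fz(8)"
```

```text
tool F [-0.86  0.34  7.78] z 53.953 0.013 yaw 2.796 q6 -0.804 w 33.27 t 15.75
```

Call:
carry_out --commands '[[[0,0,0.01],[0,0,0],180],[[0,0,0],[0,0,0],180],[[0,0,0],[0,0,0],180]]'

```text
time_s: 16.05
tool_pos: [533.4, 271.9, 53.9]
orientation: [[-0.941, 0.339, -0.0], [0.339, 0.941, -0.0], [0.0, -0.0, -1.0]]
force: [0.0, 0.3, -7.4]
grip_width: 33.0
```

```bash
python3 -c "
from h import *
fz(8)"
```

```text
tool F [-0.84 -0.16  6.71] z 53.865 0.011 yaw 2.796 q6 -0.804 w 32.95 t 16.45
```

Call:
carry_out --commands '[[[0,0,0.01],[0,0,0],180],[[0,0,0],[0,0,0],180],[[0,0,0],[0,0,0],180]]'

```text
time_s: 16.75
tool_pos: [533.4, 272.0, 53.8]
orientation: [[-0.941, 0.339, 0.0], [0.339, 0.941, 0.0], [-0.0, 0.0, -1.0]]
force: [1.1, -0.4, -5.3]
grip_width: 33.1
```

```bash
python3 -c "
from h import *
fz(8)"
```

```text
tool F [-0.74 -0.54  4.86] z 53.808 0.012 yaw 2.796 q6 -0.804 w 32.62 t 17.15
```

The unload curve bends at about −6 N, with a slope near 10 N/mm above the bend and about 70 N/mm below. So the left foot keeps about 6 N of its own once the hand lets go, which is in range. I'll zero the hand force, release, and back off upward.

Call:
carry_out --commands '[[[0,0,0.01],[0,0,0],180],[[0,0,0.007],[0,0,0],180],[[0,0,0],[0,0,0],180],[[0,0,0],[0,0,0],140],[[0,0,0],[0,0,0],100],[[0,0,0],[0,0,0],80],[[0,0,-0.5],[0,0,0],80],[[0,0,-2],[0,0,0],80]]'

```text
time_s: 17.95
tool_pos: [532.2, 271.5, 77.6]
orientation: [[-0.941, 0.339, -0.003], [0.339, 0.941, -0.001], [0.002, -0.002, -1.0]]
force: [0.6, 0.2, -0.4]
grip_width: 58.5
```

Call:
carry_out --commands '[[[0,0,-3],[0,0,0],60],[[0,0,-3],[0,0,0],60],[[0,0,0],[0,0,-0.15],60],[[0,0,0],[0,0,-0.15],60],[[0,0,0],[0,0,-0.15],60],[[0,0,0],[0,0,-0.15],60],[[0,0,0],[0,0,-0.15],60],[[0,0,0],[0,0,-0.15],60]]'

```text
time_s: 18.75
tool_pos: [533.4, 272.0, 139.0]
orientation: [[-0.847, -0.532, 0.0], [-0.532, 0.847, 0.0], [-0.0, -0.0, -1.0]]
force: [-0.4, 0.8, 0.1]
grip_width: 65.3
```

```bash
python3 - <<'E'
from h import *
s=to(424.5,103.4,140,4.13)
im=vision.snapshot("wrist"); cv2.imwrite("pics/w4.png",im[:,:,::-1]); np.save("s4.npy",s,allow_pickle=True)
E
```

```text
t 18.75 pos [533.4 272.  139. ] yaw -2.581 q6 -1.71 F [-0.37  0.8   0.14] M [ 0.064  0.024 -0.004] w 65.3
shift cm [18.19 -8.49 -0.1 ] turn -0.428 tilt [-0.0003 -0.    ]
```

Call:
carry_out --commands '[[[2.6,-1.21,0],[0,0,0],60],[[2.6,-1.21,0],[0,0,0],60],[[2.6,-1.21,0],[0,0,0],60],[[2.6,-1.21,0],[0,0,0],60],[[2.6,-1.21,0],[0,0,0],60],[[2.6,-1.21,0],[0,0,0],60],[[2.6,-1.21,0],[0,0,0],60],[[0,0,0],[0,0,-0.15],60]]'

```text
time_s: 19.6
tool_pos: [420.7, 102.1, 138.8]
orientation: [[-0.765, -0.644, -0.002], [-0.644, 0.765, -0.001], [0.002, 0.001, -1.0]]
force: [0.4, 0.3, 0.6]
grip_width: 65.3
```

Call:
carry_out --commands '[[[0,0,0],[0,0,-0.14],60],[[0,0,0],[0,0,-0.14],60],[[0,0,0],[0,0,0],60]]'

```text
time_s: 19.9
tool_pos: [423.4, 104.1, 138.9]
orientation: [[-0.554, -0.833, 0.001], [-0.833, 0.554, 0.0], [-0.0, -0.0, -1.0]]
force: [0.3, -0.3, -0.1]
grip_width: 65.3
```

```bash
python3 - <<'E'
from h import *
im=vision.snapshot("top"); cv2.imwrite("pics/t5.png",im[:,:,::-1])
s=to(424.5,103.4,55,4.13)
im=vision.snapshot("wrist"); cv2.imwrite("pics/w5.png",im[:,:,::-1]); np.save("s5.npy",s,allow_pickle=True)
E
```

```text
t 19.95 pos [423.3 104.2 138.9] yaw -2.163 q6 -2.378 F [-0.48  0.06 -0.17] M [-0.033 -0.039 -0.059] w 65.2
shift cm [ 0.   -0.14  8.39] turn -0.009 tilt [-0.0003 -0.0003]
```

View pics/w5.png

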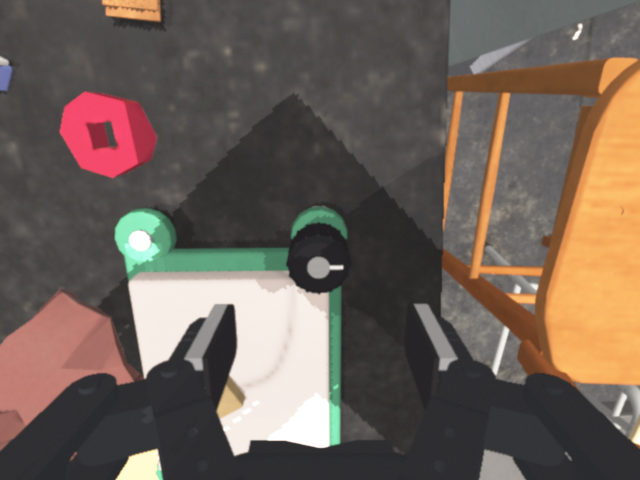

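The right knob cap is at (318,267), with the pointer to the right. The stand is square in the view and the space around the knob is clear.

```bash
python3 - <<'E'
from h import *
s=np.load("s5.npy",allow_pickle=True).item()
p=onz("wrist",(318,267),84,s); print(p); to(p[0],p[1],55,4.13)
im=cv2.imread("pics/t5.png"); hsv=cv2.cvtColor(im,cv2.COLOR_BGR2HSV)
roi=np.zeros(im.shape[:2],np.uint8); roi[195:330,235:395]=1
w=cv2.inRange(hsv,(0,0,190),(180,60,255))*roi
o=cv2.imread("pics/top0.png"); d=cv2.absdiff(im,o).max(2); 
print("die diff",d[232:258,303:338].mean(),"rear boss diff",d[195:212,275:297].mean(),d[248:268,366:388].mean())
E
```

```text
[424.48902063 103.59920892  84.        ]
t 20.0 pos [423.3 104.2 138.8] yaw -2.164 q6 -2.377 F [0.33 0.98 0.19] M [0.055 0.004 0.026] w 65.4
shift cm [-0.01 -0.13  8.38] turn -0.01 tilt [-0.0003 -0.0003]
die diff 58.21868131868132 rear boss diff 8.692513368983958 63.25909090909091
```

Call:
carry_out --commands '[[[0,-0.13,0],[0,0,0],70],[[0,0,2.5],[0,0,0],80],[[0,0,2.5],[0,0,0],80],[[0,0,2],[0,0,0],80],[[0,0,1.3],[0,0,0],80],[[0,0,0],[0,0,0],80],[[0,0,0],[0,0,0],80]]'

```text
time_s: 20.7
tool_pos: [424.3, 103.4, 55.7]
orientation: [[-0.555, -0.832, -0.0], [-0.832, 0.555, -0.0], [0.0, 0.0, -1.0]]
force: [0.6, -0.4, 0.6]
grip_width: 58.4
```

```bash
python3 - <<'E'
from h import *
fz(8); s=to(424.5,103.55,55,4.13)
im=vision.snapshot("wrist"); im=im[:,:,::-1]; cv2.imwrite("pics/w6.png",im)
sub=im.astype(int); m=((sub.min(2)>110)&(sub.max(2)-sub.min(2)<30)).astype(np.uint8)*255
m[:320]=0;m[:,:280]=0;m[400:]=0;m[:,370:]=0
n,l,st,c=cv2.connectedComponentsWithStats(m); print([(st[i].tolist(),c[i].round(1)) for i in range(1,n) if st[i][4]>100])
E
```

```text
tool F [-0.21  0.11  0.05] z 56.181 0.132 yaw -2.158 q6 -2.385 w 58.47 t 21.1
t 21.1 pos [424.5 103.5  56. ] yaw -2.158 q6 -2.385 F [-0.3   0.83  0.14] M [-0.016  0.039  0.014] w 58.5
shift cm [-0.01  0.    0.1 ] turn -0.004 tilt [-0.0005 -0.0005]
[([303, 345, 58, 33, 1133], array([325.1, 360.6])), ([280, 376, 55, 24, 504], array([298.7, 393.3]))]
```

Call:
carry_out --commands '[[[0,0,0.08],[0,0,0],100],[[0,0,0],[0,0,0],120],[[0,0,0],[0,0,0],140],[[0,0,0],[0,0,0],150],[[0,0,0],[0,0,0],160],[[0,0,0],[0,0,0],170],[[0,0,0],[0,0,0],180],[[0,0,0],[0,0,0],180]]'

```text
time_s: 21.95
tool_pos: [424.3, 103.4, 54.8]
orientation: [[-0.554, -0.833, 0.0], [-0.833, 0.554, 0.0], [-0.0, -0.0, -1.0]]
force: [0.3, -0.1, 0.9]
grip_width: 33.1
```

```bash
python3 -c "
from h import *
fz(8); to(424.5,103.55,55,4.13)"
```

```text
tool F [-0.02 -0.71 -0.77] z 54.796 0.009 yaw -2.157 q6 -2.385 w 33.1 t 22.35
t 22.35 pos [424.3 103.4  54.8] yaw -2.157 q6 -2.385 F [ 0.05 -0.22  0.87] M [-0.125 -0.061 -0.006] w 33.1
shift cm [-0.02 -0.01 -0.02] turn -0.004 tilt [-0. -0.]
```

Call:
carry_out --commands '[[[0,0,0.024],[0,0,0.15],180],[[0,0,0.024],[0,0,0.15],180],[[0,0,0.024],[0,0,0.15],180],[[0,0,0],[0,0,0],180],[[0,0,0],[0,0,0],180]]'

```text
time_s: 22.85
tool_pos: [424.1, 103.5, 54.0]
orientation: [[-0.858, -0.513, -0.0], [-0.513, 0.858, 0.0], [0.0, 0.0, -1.0]]
force: [-0.9, 2.0, 1.6]
grip_width: 33.2
```

```bash
python3 -c "
from h import *
fz(6)"
```

```text
tool F [-0.39  3.4  -1.67] z 54.052 0.007 yaw -2.606 q6 -1.937 w 33.05 t 23.15
```

Call:
carry_out --commands '[[[0,0,0.016],[0,0,0.1],180],[[0,0,0.016],[0,0,0.1],180],[[0,0,0],[0,0,0],180],[[0,0,0],[0,0,0],180]]'

```text
time_s: 23.55
tool_pos: [424.1, 103.5, 53.7]
orientation: [[-0.944, -0.329, -0.0], [-0.329, 0.944, 0.0], [0.0, 0.0, -1.0]]
force: [-1.9, 4.8, 0.4]
grip_width: 33.4
```

```bash
python3 -c "
from h import *
fz(6)"
```

```text
tool F [ 0.51  5.17 -1.04] z 53.729 0.007 yaw -2.807 q6 -1.736 w 33.29 t 23.85
```

Call:
carry_out --commands '[[[0,0.08,0],[0,0,0],180],[[0,0,0.016],[0,0,0.1],180],[[0,0,0.016],[0,0,0.1],180],[[0,0,0],[0,0,0],180],[[0,0,0],[0,0,0],180]]'

```text
time_s: 24.35
tool_pos: [424.1, 104.1, 53.4]
orientation: [[-0.991, -0.137, 0.0], [-0.137, 0.991, -0.0], [-0.0, -0.0, -1.0]]
force: [-1.1, -0.2, 1.5]
grip_width: 33.0
```

```bash
python3 -c "
from h import *
fz(6)"
```

```text
tool F [ 1.23 -0.61 -0.86] z 53.435 0.015 yaw -3.007 q6 -1.534 w 33.14 t 24.65
```

Call:
carry_out --commands '[[[0,0,0.016],[0,0,0.1],180],[[0,0,0.016],[0,0,0.1],180],[[0,0,0],[0,0,0],180],[[0,0,0],[0,0,0],180]]'

```text
time_s: 25.05
tool_pos: [424.0, 104.2, 53.1]
orientation: [[-0.998, 0.062, 0.0], [0.062, 0.998, 0.0], [-0.0, 0.0, -1.0]]
force: [-2.0, 0.5, 1.7]
grip_width: 33.3
```

```bash
python3 -c "
from h import *
fz(6)"
```

```text
tool F [ 0.88  0.96 -0.74] z 53.122 0.01 yaw 3.077 q6 -1.334 w 33.4 t 25.35
```

Call:
carry_out --commands '[[[0,0.02,0.016],[0,0,0.1],180],[[0,0,0.016],[0,0,0.1],180],[[0,0,0],[0,0,0],180],[[0,0,0],[0,0,0],180]]'

```text
time_s: 25.75
tool_pos: [424.1, 104.4, 52.8]
orientation: [[-0.966, 0.26, 0.0], [0.26, 0.966, 0.0], [-0.0, 0.0, -1.0]]
force: [-0.6, 1.8, 0.9]
grip_width: 33.4
```

```bash
python3 -c "
from h import *
fz(6)"
```

```text
tool F [ 1.21  0.91 -0.65] z 52.801 0.007 yaw 2.877 q6 -1.134 w 33.04 t 26.05
```

Call:
carry_out --commands '[[[0,0.02,0.016],[0,0,0.1],180],[[0,0,0.016],[0,0,0.1],180],[[0,0,0],[0,0,0],180],[[0,0,0],[0,0,0],180]]'

```text
time_s: 26.45
tool_pos: [424.1, 104.6, 52.5]
orientation: [[-0.895, 0.446, 0.0], [0.446, 0.895, 0.0], [-0.0, 0.0, -1.0]]
force: [-1.2, 0.6, 0.7]
grip_width: 33.0
```

```bash
python3 -c "
from h import *
fz(6)"
```

```text
tool F [ 0.96  0.79 -1.1 ] z 52.474 0.006 yaw 2.677 q6 -0.934 w 33.19 t 26.75
```

Call:
carry_out --commands '[[[0,0.02,0.016],[0,0,0.1],180],[[0,0,0.016],[0,0,0.1],180],[[0,0,0],[0,0,0],180],[[0,0,0],[0,0,0],180]]'

```text
time_s: 27.15
tool_pos: [424.2, 104.8, 52.3]
orientation: [[-0.787, 0.617, 0.0], [0.617, 0.787, 0.0], [-0.0, 0.0, -1.0]]
force: [-1.8, 2.2, 5.8]
grip_width: 33.2
```

```bash
python3 -c "
from h import *
fz(6)"
```

```text
tool F [ 1.74 -0.19 -6.13] z 52.301 0.01 yaw 2.476 q6 -0.733 w 33.29 t 27.45
```

Call:
carry_out --commands '[[[0,0.02,0.016],[0,0,0.1],180],[[0,0,0.016],[0,0,0.1],180],[[0,0,0],[0,0,0],180],[[0,0,0],[0,0,0],180]]'

```text
time_s: 27.85
tool_pos: [424.4, 104.9, 52.2]
orientation: [[-0.648, 0.761, 0.0], [0.761, 0.648, 0.0], [-0.0, 0.0, -1.0]]
force: [-2.0, 0.8, 13.7]
grip_width: 32.9
```

```bash
python3 -c "
from h import *
fz(6)"
```

```text
tool F [  2.29  -1.78 -13.74] z 52.215 0.009 yaw 2.276 q6 -0.533 w 33.02 t 28.15
```

The right foot touched between the last two steps, and my batched second step pushed the hand force to 13.7 N. I'll unload and look for the bend, as on the left.

Call:
carry_out --commands '[[[0,0,-0.02],[0,0,0],180],[[0,0,-0.02],[0,0,0],180],[[0,0,-0.02],[0,0,0],180],[[0,0,0],[0,0,0],180],[[0,0,0],[0,0,0],180]]'

```text
time_s: 28.65
tool_pos: [424.3, 104.9, 52.4]
orientation: [[-0.648, 0.762, -0.0], [0.762, 0.648, -0.0], [0.0, -0.0, -1.0]]
force: [-0.5, 1.1, -1.3]
grip_width: 33.5
```

```bash
python3 -c "
from h import *
fz(8)"
```

```text
tool F [1.03 0.74 1.69] z 52.385 0.009 yaw 2.276 q6 -0.532 w 33.45 t 29.05
```

Call:
carry_out --commands '[[[0,0,-0.01],[0,0,0],180],[[0,0,0],[0,0,0],180],[[0,0,0],[0,0,0],180]]'

```text
time_s: 29.35
tool_pos: [424.3, 104.9, 52.5]
orientation: [[-0.648, 0.762, -0.0], [0.762, 0.648, -0.0], [0.0, -0.0, -1.0]]
force: [-0.4, 1.0, -4.7]
grip_width: 32.9
```

```bash
python3 -c "
from h import *
fz(8)"
```

```text
tool F [0.69 0.77 4.01] z 52.51 0.01 yaw 2.276 q6 -0.532 w 33.04 t 29.75
```

Call:
carry_out --commands '[[[0,0,-0.01],[0,0,0],180],[[0,0,0],[0,0,0],180],[[0,0,0],[0,0,0],180]]'

```text
time_s: 30.05
tool_pos: [424.3, 104.9, 52.6]
orientation: [[-0.648, 0.762, -0.0], [0.762, 0.648, -0.0], [0.0, -0.0, -1.0]]
force: [-0.1, 0.5, -5.0]
grip_width: 33.2
```

```bash
python3 -c "
from h import *
fz(8)"
```

```text
Traceback (most recent call last):
  File "h.py", line 34, in fz
    vision.snapshot("wrist"); s=readout.state(); F.append(s["orientation"].T@s["force"]); Z.append(s["tool_pos"][2])
    ~~~~~~~~~~~~~~~^^^^^^^^^
ValueError: 200 camera calls are used up
```

Call:
carry_out --commands '[[[0,0,-0.01],[0,0,0],180],[[0,0,0],[0,0,0],180],[[0,0,0],[0,0,0],180]]'

```text
time_s: 30.4
tool_pos: [424.3, 104.9, 52.7]
orientation: [[-0.648, 0.762, -0.0], [0.762, 0.648, -0.0], [0.0, -0.0, -1.0]]
force: [0.1, 0.4, -5.8]
grip_width: 33.5
```

```bash
python3 -c "
from h import *
fz(8)"
```

```text
Traceback (most recent call last):
  File "h.py", line 34, in fz
    vision.snapshot("wrist"); s=readout.state(); F.append(s["orientation"].T@s["force"]); Z.append(s["tool_pos"][2])
    ~~~~~~~~~~~~~~~^^^^^^^^^
ValueError: 200 camera calls are used up
```

The camera calls are all used, because my force averaging took a picture per reading. From here I'll use the readings the moves return. The right foot's bend is at about −2.9 N, so 0.15 rad more brings it to about 5.3 N.

Call:
carry_out --commands '[[[0,0,0.02],[0,0,0],180],[[0,0,0.015],[0,0,0],180],[[0,0,0],[0,0,0.05],180],[[0,0,0],[0,0,0.05],180],[[0,0,0],[0,0,0.05],180],[[0,0,0],[0,0,0],180],[[0,0,0],[0,0,0],180]]'

```text
time_s: 31.1
tool_pos: [424.4, 105.0, 52.4]
orientation: [[-0.528, 0.849, 0.0], [0.849, 0.528, 0.0], [-0.0, 0.0, -1.0]]
force: [0.3, 1.4, -3.8]
grip_width: 33.6
```

Call:
carry_out --commands '[[[0,0,0],[0,0,0],180]]'

```text
time_s: 31.2
tool_pos: [424.4, 105.0, 52.4]
orientation: [[-0.528, 0.849, 0.0], [0.849, 0.528, 0.0], [-0.0, 0.0, -1.0]]
force: [-0.4, 2.5, -3.6]
grip_width: 33.3
```

```bash
python3 -c "
from h import *
to(424.5,103.5,55,4.13)"
```

```text
t 31.2 pos [424.4 105.   52.4] yaw 2.127 q6 -0.383 F [-0.44  2.45 -3.61] M [ 0.368 -0.092 -0.041] w 33.3
shift cm [-0.13 -0.07 -0.26] turn -2.003 tilt [-0.0001  0.0002]
```

Call:
carry_out --commands '[[[0,0,0.01],[0,0,0],180],[[0,0,0],[0,0,0],180],[[0,0,0],[0,0,0],180]]'

```text
time_s: 31.5
tool_pos: [424.4, 105.0, 52.3]
orientation: [[-0.527, 0.85, 0.0], [0.85, 0.527, 0.0], [-0.0, 0.0, -1.0]]
force: [-0.3, 2.0, 0.5]
grip_width: 33.4
```

```bash
cat >> h.py <<'E'
def r():
    s=readout.state(); print("t",round(s["time_s"],2),"z",s["tool_pos"][2].round(3),"Fz",s["force"][2].round(2))
E
python3 -c "
from h import *
r()"
```

```text
t 31.5 z 52.349 Fz 0.46
```

Call:
carry_out --commands '[[[0,0,0],[0,0,0],180]]'

```text
time_s: 31.6
tool_pos: [424.4, 105.0, 52.4]
orientation: [[-0.527, 0.85, 0.0], [0.85, 0.527, 0.0], [-0.0, 0.0, -1.0]]
force: [0.1, 1.9, 0.6]
grip_width: 33.2
```

Call:
carry_out --commands '[[[0,0,-0.02],[0,0,0],180],[[0,0,0],[0,0,0],180],[[0,0,0],[0,0,0],180],[[0,0,0],[0,0,0],180]]'

```text
time_s: 32.0
tool_pos: [424.4, 104.9, 52.4]
orientation: [[-0.527, 0.85, 0.0], [0.85, 0.527, 0.0], [-0.0, 0.0, -1.0]]
force: [1.8, 2.1, -4.8]
grip_width: 33.0
```

```bash
python3 -c "
from h import *
r()"
```

```text
t 32.0 z 52.444 Fz -4.82
```

Call:
carry_out --commands '[[[0,0,0],[0,0,0],180]]'

```text
time_s: 32.1
tool_pos: [424.3, 104.9, 52.5]
orientation: [[-0.527, 0.85, -0.0], [0.85, 0.527, 0.0], [0.0, 0.0, -1.0]]
force: [1.9, 1.8, -4.9]
grip_width: 33.3
```

Call:
carry_out --commands '[[[0,0,-0.02],[0,0,0],180],[[0,0,0],[0,0,0],180],[[0,0,0],[0,0,0],180],[[0,0,0],[0,0,0],180]]'

```text
time_s: 32.5
tool_pos: [424.2, 104.9, 52.7]
orientation: [[-0.527, 0.85, -0.0], [0.85, 0.527, -0.0], [0.0, -0.0, -1.0]]
force: [1.9, 2.0, -7.2]
grip_width: 33.1
```

```bash
python3 -c "
from h import *
r()"
```

```text
t 32.5 z 52.655 Fz -7.21
```

Call:
carry_out --commands '[[[0,0,0],[0,0,0],180]]'

```text
time_s: 32.6
tool_pos: [424.3, 104.9, 52.7]
orientation: [[-0.527, 0.85, -0.0], [0.85, 0.527, -0.0], [-0.0, -0.0, -1.0]]
force: [1.7, 2.3, -6.9]
grip_width: 33.1
```

```bash
python3 -c "
from h import *
r()"
```

```text
t 32.6 z 52.685 Fz -6.9
```

The bend is now at about −4.5 to −5 N, so the right foot bears about 4.5–5 N by itself. I'll zero the hand force, release and retreat.

Call:
carry_out --commands '[[[0,0,0.02],[0,0,0],180],[[0,0,0.02],[0,0,0],180],[[0,0,0],[0,0,0],180],[[0,0,0],[0,0,0],140],[[0,0,0],[0,0,0],100],[[0,0,0],[0,0,0],80],[[0,0,-0.5],[0,0,0],80],[[0,0,-2],[0,0,0],80]]'

```text
time_s: 33.4
tool_pos: [423.2, 104.7, 76.6]
orientation: [[-0.527, 0.85, -0.003], [0.85, 0.527, -0.001], [0.001, -0.003, -1.0]]
force: [0.5, 0.5, 0.9]
grip_width: 58.6
```

Call:
carry_out --commands '[[[0,0,-3],[0,0,0],60],[[0,0,-3],[0,0,0],60],[[0,0,-3],[0,0,0],60],[[0,0,-3],[0,0,0],60],[[0,0,0],[0,0,0],60],[[0,0,0],[0,0,0],60],[[0,0,0],[0,0,0],60]]'

```text
time_s: 34.1
tool_pos: [423.7, 104.8, 196.6]
orientation: [[-0.527, 0.85, -0.001], [0.85, 0.527, -0.0], [0.0, -0.001, -1.0]]
force: [-0.3, -0.3, 1.2]
grip_width: 65.2
```

```bash
python3 -c "
from plant import order
print(order.finish_job())"
```

```text
the job is handed in; nothing more can be done
None
```

I screwed both front knobs down until each front foot took a share of the weight, then released them and handed the job in at about 34 s. I believe all five feet bear on the bench, but I had no camera calls left to confirm the end state by eye.

| Foot | Total turn | Turn when it touched | Load left after release |
|---|---|---|---|
| Left | about 1.3 rad | about 1.0 rad | about 6 N |
| Right | about 2.0 rad | about 1.6 rad | about 4.5–5 N |

- **How the loads were measured:** I pulled each knob gently upward and noted the force at which its foot lifted off the bench. Both are within the 3–8 N asked for. The readings are good to about 1 N.
- **Fixed feet:** the middle foot should still carry about 9 N and the rear feet nearly all of theirs. I worked this out from the geometry and did not measure it.
- **Disturbance:** a wrist picture before I gripped the right knob put it within about 0.3 mm of its first position, so the stand had not shifted by then. A comparison of top pictures to check the die was inconclusive, because the arm was in view.
- **What went less well:**
    - Side forces on the knobs reached about 5 N.
    - One step too far on the right knob pressed it with about 14 N for under a second.
    - My force averaging used up all the camera calls.
    - Two estimates of the right foot's load disagreed slightly: 5.3 N predicted against about 4.5 N felt.
    - I did not re-check the left foot after loading the right.

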